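# Comb the loose floodlight lamps into two rows

### The job

Take the rake from its rest and comb the loose lamps in the sorting tray into two parallel rows against the stop bar, three side by side in each lane. Press the rows snug against the bar for a moment with a light push, about 400 grams and no more than 600 because they are glass, and touch them with nothing but the rake. Then put the rake back in its rest and leave everything else on the counter alone.

Things in the scene. Friction and masses are not known exactly. Their poses are not given: they have to be found in the camera images.
- tray: fixed sorting tray, 282 x 212 x 24 mm: grey floor 6 mm thick, light wood walls 6 mm thick, 18 mm above the floor. Origin: centre of underside; own x runs along the lanes away from the stop bar (bar at the -x end, nearer the robot). A rib along x, 8 mm wide, 14 mm above the floor, parts it into two lanes, each 96 mm wide (own y 4 to 100 mm either side), 270 mm long
- tray_clear (a point): point on the tray's floor on its middle line, 105 mm from the tray's centre along its +x: the strip of floor beyond the lamps (own x from 80 to 135 mm) is empty at the start, room to set the rake down across the lanes
- stop: aluminium stop bar across the tray's near end, rigidly clamped. Origin: on its flat upright face on the lamps' side, mid width, at floor height; own x points square out of that face to the lamps (parallel to the tray's x), own y along the bar. Top 21 mm above the floor. Clamped at another place each time, 106 to 122 mm from the tray's centre
- rake: two-bank wooden rake, 160 g, same both ways round. Origin: midway, in the plane of the tine tips; own y along its bar, z up. Bar 224 x 16 x 12 mm, underside 24 mm above the tips. Seven round tines 5 mm thick each side, at y 14.5 to 89.5 mm, in line at own x = 0; the gap between the banks straddles the tray's rib. Starts in its rest
- rake_grip (a point): middle of the rake's upright square handle (26 x 26 mm, from 36 to 102 mm above the tine tips), 72 mm above the tips: where to grip, across either pair of faces (normal to the rake's x or y)
- rest: fixed dark wooden rake rest, base 70 x 240 x 8 mm. Origin: centre of underside; own y along the rake's bar. Brackets at y -104 and +104 mm (12 mm thick) carry the bar's ends 36 mm above the underside in slots 23 mm wide (own x), flaring to about 35 mm at 63 mm height. Home, the rake's origin is 12 mm above this origin, its y along the rest's y (either way round)
- lamp_a: double-ended floodlight lamp: glass tube 10 mm thick, square white ceramic base at each end; 78 mm long along own y, 12 mm high. Bases about 12 mm wide (own x), but up to 1 mm more or less from lamp to lamp, so a row of three may be 34 to 38 mm deep. About 22 g; slides, does not roll. Origin: centre of its underside. Starts up to 0.5 rad askew in one of the two lanes, three to a lane
- lamp_b: double-ended floodlight lamp: glass tube 10 mm thick, square white ceramic base at each end; 78 mm long along own y, 12 mm high. Bases about 12 mm wide (own x), but up to 1 mm more or less from lamp to lamp, so a row of three may be 34 to 38 mm deep. About 22 g; slides, does not roll. Origin: centre of its underside. Starts up to 0.5 rad askew in one of the two lanes, three to a lane
- lamp_c: double-ended floodlight lamp: glass tube 10 mm thick, square white ceramic base at each end; 78 mm long along own y, 12 mm high. Bases about 12 mm wide (own x), but up to 1 mm more or less from lamp to lamp, so a row of three may be 34 to 38 mm deep. About 22 g; slides, does not roll. Origin: centre of its underside. Starts up to 0.5 rad askew in one of the two lanes, three to a lane
- lamp_d: double-ended floodlight lamp: glass tube 10 mm thick, square white ceramic base at each end; 78 mm long along own y, 12 mm high. Bases about 12 mm wide (own x), but up to 1 mm more or less from lamp to lamp, so a row of three may be 34 to 38 mm deep. About 22 g; slides, does not roll. Origin: centre of its underside. Starts up to 0.5 rad askew in one of the two lanes, three to a lane
- lamp_e: double-ended floodlight lamp: glass tube 10 mm thick, square white ceramic base at each end; 78 mm long along own y, 12 mm high. Bases about 12 mm wide (own x), but up to 1 mm more or less from lamp to lamp, so a row of three may be 34 to 38 mm deep. About 22 g; slides, does not roll. Origin: centre of its underside. Starts up to 0.5 rad askew in one of the two lanes, three to a lane
- lamp_f: double-ended floodlight lamp: glass tube 10 mm thick, square white ceramic base at each end; 78 mm long along own y, 12 mm high. Bases about 12 mm wide (own x), but up to 1 mm more or less from lamp to lamp, so a row of three may be 34 to 38 mm deep. About 22 g; slides, does not roll. Origin: centre of its underside. Starts up to 0.5 rad askew in one of the two lanes, three to a lane
- carton: white and orange bulb carton, 62 x 62 x 110 mm, standing; origin at the centre of its underside; leave alone
- torch: dark metal torch, 42 mm thick and 125 mm tall, standing on its head; origin at the centre of its underside; leave alone
- tape: roll of red tape lying flat, 68 mm across, 19 mm high; origin at the centre of its underside; leave alone
- tester: yellow tester screwdriver, 160 mm long, lying along its own x; leave alone
- switchbox: white switch box with two rockers, 85 x 85 x 38 mm; origin at the centre of its underside; leave alone
- bulb: white bulb, 60 mm across and 108 mm tall, standing on its brass cap; origin at the centre of its underside; leave alone
Mind the look-alikes: they are no part of the job. What is shaped like the rake but blue is not meant.

How it is judged:
By the outcome, as a careful person would: the job done as asked, in the order asked, and still so for the second after the job is handed in, with the robot touching nothing.
It also fails if it takes over 67 s, if anything falls off the work surface, if the arm or the gripper's body presses on something with over 40 N, if the wrist force passes 120 N, or if a joint passes its speed limit or range.

### The arm

A 7-joint arm with a two-finger parallel gripper is mounted at the origin on the work surface. World frame = base frame: x ahead of the robot, y to its left, z up, the work surface at z = 0. Lengths are in m, angles in rad, forces in N, time in s.
With the tool pointing down it reaches from about 0.4 to 0.85 m from the base axis. Payload 4.5 kg.
Tool frame: the origin (TCP) lies at the very end of the fingers, on their centre line; the grasp point (between the pads) lies 19 mm behind it; z points along the fingers, y is the line along which they close (so a half turn about z gives the same grasp; the last joint's range is limited). The gripper opens to 88 mm and grips with 3 to 60 N. Pads are 18 mm wide; open, the fingers measure 123 mm over their backs; the gripper's body (75 mm by 187 mm) begins 45 mm behind the grasp point.
Start: joints at [-1.15, 0.689, -0.195, 1.565, 0.157, 0.902, -0.215], TCP at [0.236, 0.579, 0.239] pointing down, gripper open.
Joint ranges: [-3.01, 3.01], [-0.46, 2.08], [-1.47, 1.51], [0.13, 2.56], [-1, 4.14], [0.04, 2.09], [-2.66, 2.66]. Speed limits (rad/s): [2.57, 2.57, 3.14, 3.14, 3.14, 3.14, 3.14].

### API

Orientations are given as a unit quaternion [x, y, z, w].
In Python, from plant import r gives the robot as it stands. The module is installed in compiled form; this text tells all that it offers.
- The arm moves only by the tool step_arm, never from a script. Its argument "increments" is a list of rows, each a list of 2 entries, a list of its own where there are three numbers: the shift along the world's x, y, z in cm, then the turn, a rotation vector about the world's x, y, z in degrees. A call has exactly 10 rows; each row shifts and turns the commanded pose from where the row before left it; what a row does not reach is not made up. A row lasts 1/10 s, in which the tool goes at most 50 mm and 8.59 degrees, less where a joint would pass 70% of its speed; a pose out of reach is approached as far as the arm can. A call is refused whole if a number of a shift passes 5 or a number of a turn 8.59, either way. A call with a gripper value outside its range is refused whole. "fingers" is the opening, from 0 (shut) to 1 (fully open), set as the call begins (left out, the last holds). The fingers move at their own pace and stop on an object; "grip_force" is the grip in N (left out, the last holds). Time passes only in rows, so rows that do not move let the fingers close, or fill a call up. It gives the time, the measured TCP pose, the force, the opening and the grip force at its end, in the units of the state.
- r.get_state(): the state, without advancing time (a new reading comes with each control period).
- r.snapshot(name): name is "scene" or "top" or "wrist"; returns (picture, depth): 384x512x3 uint8, red, green, blue; 384x512 float32, m along the optical axis (not along the pixel's ray), 0 where there is no reading.
- r.calibration(name): a dict with "fov_y" (degrees; the focal length in pixels is half the picture's height over the tangent of half this angle, whatever the lens; pixels are square), "cx", "cy" (the principal point, pixels), "R" (3x3) and "t" (3): a world point X has camera coordinates R X + t. Camera axes: x right, y down, z forward; pixel columns grow to the right and rows downward; lengths in m; the calibration is good to about 2 mm. A picture is of the moment at which its call begins: read the wrist's pose just before it. calibration takes no time and is no camera call; for the wrist camera it gives the pose at the moment of the call.
- r.finish_job(): hands the job in; it is judged then, once.
The state is a dict: "clock": time; "q": joint angles; "qd": joint speeds; "joint_torque": joint torques, N m; "tool_pos": TCP position; "eef_rot": TCP orientation; "contact_force": force on the tool from outside, world axes, zero at the start; "moment": the same for the moment, N m; "opening": opening from 0.0 (shut) to 1.0 (fully open); "finger_force": force on a finger pad.
Only numpy, scipy, OpenCV 4.12 (cv2) and the standard library are available. Lean on these libraries where they do the work, as an engineer would, in place of code of your own. Each camera call takes 0.05 s, during which the arm holds its last target. There are 200 camera calls.

## Working session

There is one attempt and no reset: what is moved stays moved. The work goes in short steps, Python scripts to look and compute and a tool call to move; the robot and the scene stay as the last step left them, time stands still between calls to the robot, and variables do not carry over. Pictures are saved under pics/ and viewed, at most 10 in all, crops included, and the job is handed in when it is done.

Besides the shell and the picture viewer there is one more tool, called after "Call:" as name(argument=value, ...), one argument or row to a line, values as JSON. step_arm: Moves the arm, as the interface text tells. Its arguments: {"type":"object","properties":{"increments":{"type":"array","items":{"type":"array"}},"fingers":{"type":"number"},"grip_force":{"type":"number"}},"required":["increments"]}

```bash
mkdir -p pics; cat > h.py <<'E'
import numpy as np, cv2
from plant import r
def snap(n,f):
    c=r.calibration(n); p,d=r.snapshot(n); np.savez('pics/'+f+'.npz',p=p,d=d,R=c['R'],t=c['t'],k=[c['fov_y'],c['cx'],c['cy']])
    cv2.imwrite('pics/'+f+'.png',p[:,:,::-1]); return p,d,c
def cloud(f):
    z=np.load('pics/'+f+'.npz'); p,d=z['p'],z['d']; fov,cx,cy=z['k']; F=p.shape[0]/2/np.tan(np.radians(fov/2))
    v,u=np.mgrid[:p.shape[0],:p.shape[1]]
    X=np.stack([(u-cx)/F*d,(v-cy)/F*d,d],-1); W=(X-z['t'])@z['R']
    W[d<=0]=np.nan
    return p,W
E
python3 - <<'E'
from h import *
for n in ['top','scene']:
    p,d,c=snap(n,n+'0'); print(n,c)
print(r.get_state())
a=cv2.imread('pics/top0.png');b=cv2.imread('pics/scene0.png')
cv2.imwrite('pics/top0b.png',cv2.resize(a,(800,600)))
E
```

```text
top {'fov_y': 52.03150514301276, 'cx': 262.0574153903765, 'cy': 191.03677491445157, 'R': array([[ 0.01058782, -0.99994167, -0.00213322],
       [-0.98956846, -0.01017142, -0.14370391],
       [ 0.14367383,  0.00363248, -0.98961843]]), 't': array([-0.00593886,  0.54008127,  1.02507012])}
scene {'fov_y': 49.513819391710335, 'cx': 252.8854774696803, 'cy': 200.96182670490094, 'R': array([[-0.51697761,  0.8559917 , -0.00351437],
       [ 0.73839062,  0.44386782, -0.50770135],
       [-0.43302823, -0.26506521, -0.86152597]]), 't': array([ 0.26413354, -0.33745526,  1.38241365])}
{'clock': 0.1, 'q': array([-1.15017066,  0.68989781, -0.1945334 ,  1.56623888,  0.15730058,
        0.90251463, -0.21510617]), 'qd': array([ 1.19824466e-03,  7.69605615e-05,  7.32269996e-04, -1.91058670e-03,
        7.00698847e-04,  5.17525663e-04,  2.22967078e-03]), 'joint_torque': array([-3.34271477e-03, -5.28500926e+01, -1.27184965e+00, -1.53839689e+01,
       -5.27312513e-02,  1.92580272e-03,  3.35993309e-05]), 'tool_pos': array([0.23560002, 0.57827387, 0.23799232]), 'eef_rot': array([ 1.92169563e-01,  9.81361383e-01, -8.27025167e-04, -1.02784795e-04]), 'contact_force': array([0.02586   , 0.53027125, 0.67184029]), 'moment': array([-0.01381777,  0.00069896, -0.04586296]), 'finger_force': 0.0, 'opening': 0.999820679259511}
```

View pics/top0b.png

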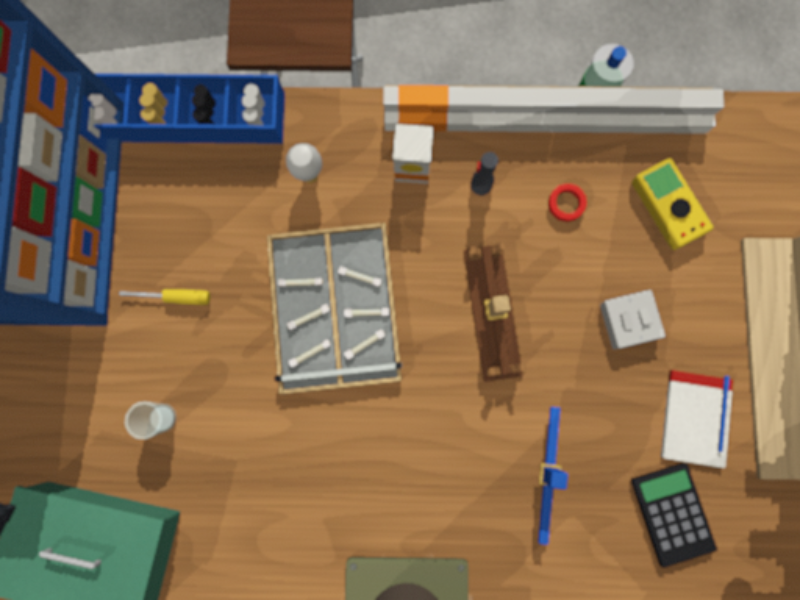

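View pics/scene0.png

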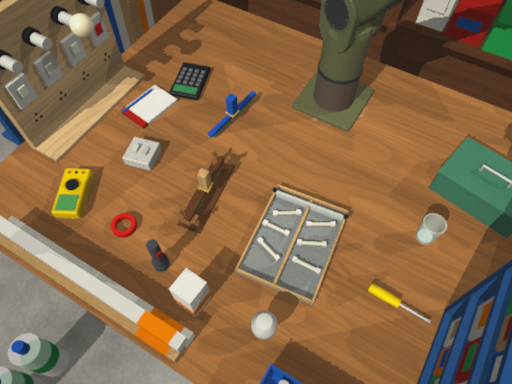

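The top view shows the tray at about (334,308), with three lamps in each lane and the stop bar near row 375. The brown rest with the wooden rake is at about (495,312), and the blue decoy is at (550,475). Next I measure from depth.

```bash
cat > m.py <<'E'
from h import *
p,W=cloud('top0')
hsv=cv2.cvtColor(p,cv2.COLOR_RGB2HSV)
X=W[...,0];Y=W[...,1];Z=W[...,2]
for n,(x0,x1,y0,y1) in dict(table=(.3,.35,-.1,.1),tray=(.3,.66,0.0,.25),rest=(.3,.66,-.22,-.08)).items():
    m=(X>x0)&(X<x1)&(Y>y0)&(Y<y1)
    h,e=np.histogram(Z[m],bins=np.arange(-.012,.14,.004)); print(n,[(round(a*1e3),b) for a,b in zip(e,h) if b])
# upsampled ortho height+colour image, 1mm
def ortho(f,x0,x1,y0,y1,zp,s=.0005):
    z=np.load('pics/'+f+'.npz'); fov,cx,cy=z['k'];F=z['p'].shape[0]/2/np.tan(np.radians(fov/2))
    xs=np.arange(x1,x0,-s);ys=np.arange(y1,y0,-s)
    P=np.stack(np.broadcast_arrays(xs[:,None],ys[None],zp),-1)@z['R'].T+z['t']
    u=(P[...,0]/P[...,2]*F+cx).astype('f4');v=(P[...,1]/P[...,2]*F+cy).astype('f4')
    return cv2.remap(z['p'],u,v,cv2.INTER_CUBIC)
if __name__=='__main__':
    a=ortho('top0',.33,.63,-.03,.25,.018);b=ortho('top0',.33,.63,-.22,-.08,.048)
    im=np.hstack([a,b]);
    for k in range(0,600,100): im[k,::4]=[255,0,0]
    for k in range(60,im.shape[1],100): im[::4,k]=[255,0,0]
    print(im.shape); cv2.imwrite('pics/o0.png',im[:,:,::-1][:600,:800])
E
python3 m.py
```

```text
table [(-12, np.int64(2)), (-8, np.int64(85)), (-4, np.int64(861)), (0, np.int64(395)), (4, np.int64(13))]
tray [(-12, np.int64(4)), (-8, np.int64(272)), (-4, np.int64(2585)), (0, np.int64(3008)), (4, np.int64(3437)), (8, np.int64(505)), (12, np.int64(416)), (16, np.int64(527)), (20, np.int64(560)), (24, np.int64(300)), (28, np.int64(44)), (32, np.int64(26)), (36, np.int64(1))]
rest [(-12, np.int64(1)), (-8, np.int64(257)), (-4, np.int64(2537)), (0, np.int64(1576)), (4, np.int64(819)), (8, np.int64(463)), (12, np.int64(16)), (16, np.int64(6)), (20, np.int64(5)), (24, np.int64(5)), (28, np.int64(7)), (32, np.int64(24)), (36, np.int64(19)), (40, np.int64(51)), (44, np.int64(243)), (48, np.int64(192)), (52, np.int64(44)), (56, np.int64(16)), (60, np.int64(34)), (64, np.int64(38)), (68, np.int64(9)), (72, np.int64(2)), (76, np.int64(2)), (80, np.int64(4)), (84, np.int64(5)), (88, np.int64(6)), (92, np.int64(2)), (96, np.int64(1)), (100, np.int64(6)), (104, np.int64(3)), (108, np.int64(33)), (112, np.int64(66)), (116, np.int64(6))]
(600, 840, 3)
```

View pics/o0.png

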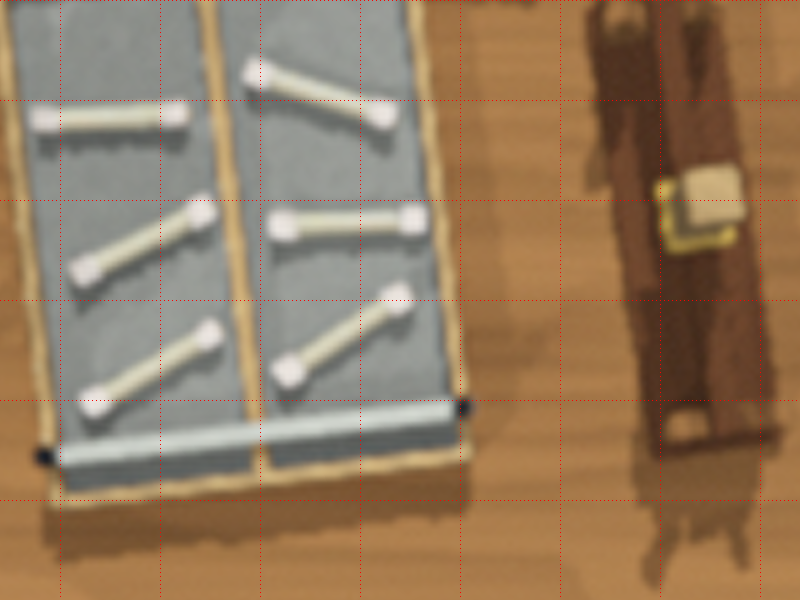

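```bash
cat > fit.py <<'E'
from h import *
p,W=cloud('top0')
X,Y,Z=W[...,0],W[...,1],W[...,2]+.0015
def rect(m):
    pts=(W[m][:,:2]*1000).astype('f4'); c,(w,h),a=cv2.minAreaRect(pts); return len(pts),np.round(c,1),round(w,1),round(h,1),round(a,2)
t=(X>.35)&(X<.66)&(Y>0)&(Y<.25)
hsv=cv2.cvtColor(p,cv2.COLOR_RGB2HSV); 
r_=(X>.3)&(X<.66)&(Y>-.22)&(Y<-.08)
print('bar+brackets',rect(r_&(Z>.036)&(Z<.075)))
print('bar',rect(r_&(Z>.042)&(Z<.052)))
hm=r_&(Z>.106)&(Z<.125); print('handle top',rect(hm),np.nanmean(W[hm],0))
print('wall',rect(t&(Z>.017)&(Z<.03)))
b=W[r_&(Z>.040)&(Z<.055)];c=b[:,:2].mean(0);u,s,v=np.linalg.svd(b[:,:2]-c);print('bar axis',c,v[0],np.degrees(np.arctan2(-v[0,0],v[0,1])),s)
E
python3 fit.py
```

```text
bar+brackets (656, array([ 522.1, -148.7]), 222.5, 56.5, 8.65)
bar (448, array([ 521.9, -147. ]), 222.0, 43.6, 6.78)
handle top (107, array([ 522. , -148.4]), 25.7, 25.6, 9.66) [ 0.52147977 -0.14799286  0.11280327]
wall (1472, array([526.6, 133.9]), 281.9, 212.2, 6.73)
bar axis [ 0.51976671 -0.14806924] [-0.98839023 -0.1519367 ] 98.73917792000469 [1.61201486 0.16156419]
```

The rectified view puts the rib from (205,0) to (258,480) and the stop's lamp-side edge from (55,450) to (460,403). That gives a tray yaw of about 6.6°. The rake's handle sits at about (0.522,-0.148) with its bar yawed about 8.7°. I'll cross-check with the scene camera and fix the stop and the lamps.

```bash
cat > fit2.py <<'E'
from h import *
th=np.radians(6.6)
for f in ['top0','scene0']:
    p,W=cloud(f); X,Y,Z=W[...,0],W[...,1],W[...,2]
    tb=(X>.3)&(X<.36)&(Y>-.1)&(Y<.1); dz=np.nanmedian(Z[tb]); Z=Z-dz
    hm=(abs(X-.522)<.04)&(abs(Y+.148)<.04)&(Z>.106)&(Z<.125)
    pts=(W[hm][:,:2]*1000).astype('f4'); print(f,dz,'handle',cv2.minAreaRect(pts),pts.mean(0))
    sel=(abs(X-.522)<.15)&(abs(Y+.148)<.06)
    b=W[sel&(Z>.040)&(Z<.055)][:,:2]
    for _ in range(6):
        c=b.mean(0);v=np.linalg.svd(b-c)[2][0]; d=(b-c)@[-v[1],v[0]]; b=b[abs(d-np.median(d))<max(.0085,abs(d).max()*.8)]
    print(' bar line deg',np.degrees(np.arctan2(v[1],v[0]))%180,'offset of handle from line',((pts.mean(0)/1000)-c)@[-v[1],v[0]],len(b))
    t=(X>.35)&(X<.66)&(Y>0)&(Y<.26)&(Z>.016)&(Z<.034)
    sat=cv2.cvtColor(p,cv2.COLOR_RGB2HSV)[...,1]
    wr=cv2.minAreaRect((W[t&(sat>60)][:,:2]*1000).astype('f4')); print(' wall',wr,t.sum())
    c=np.array(wr[0])/1000
    a=np.radians(wr[2] if wr[2]<45 else wr[2]-90); 
    ex=np.array([np.cos(a),np.sin(a)]);ey=np.array([-ex[1],ex[0]])
    dx=(W[...,:2]-c)@ex; dy=(W[...,:2]-c)@ey
    s=(abs(dy)<.095)&(sat<60)&(Z>.018)&(Z<.04)&(dx<-.09)&(dx>-.135)
    print(' stop top x range',np.round(np.percentile(dx[s],[1,5,50,95,99])*1e3,1),s.sum(), 'slope',np.degrees(np.polyfit(dy[s],dx[s],1)[0]),' p',np.median(dx[s]))
E
python3 fit2.py
```

```text
top0 -0.0010131695032803865 handle ((522.0170288085938, -148.4042510986328), (25.699819564819336, 25.560626983642578), 9.662615776062012) [ 521.42834 -148.11797]
 bar line deg 8.62672650803944 offset of handle from line 4.455487584428924e-05 434
 wall ((526.5200805664062, 134.2830810546875), (281.89306640625, 212.85748291015625), 6.728643894195557) 1602
 stop top x range [-118.6 -118.4 -114.7 -110.7  -91.9] 226 slope 0.3485824022696754  p -0.11469991660289425
scene0 0.0010945615277514185 handle ((521.5902099609375, -148.296630859375), (25.54459571838379, 25.10706329345703), 8.592098236083984) [ 523.30634 -147.2228 ]
 bar line deg 8.265388872132949 offset of handle from line -0.0005851910736264139 347
 wall ((525.14990234375, 132.14036560058594), (285.4790954589844, 214.27769470214844), 6.775735378265381) 1732
 stop top x range [-119.  -118.2 -112.5 -109.1 -106.5] 279 slope -0.013897373903987749  p -0.11247391073143718
```

Call:
step_arm(
  increments=[
    [[1.8,-4.65,0],[0,0,8]],
    [[1.8,-4.65,0],[0,0,8]],
    [[1.8,-4.65,0],[0,0,8]],
    [[1.8,-4.65,0],[0,0,6.9]],
    [[1.8,-4.65,0],[0,0,0]],
    [[1.8,-4.65,0],[0,0,0]],
    [[1.8,-4.65,0],[0,0,0]],
    [[1.8,-4.65,0],[0,0,0]],
    [[1.8,-4.65,0],[0,0,0]],
    [[1.8,-4.65,0],[0,0,0]],
  ],
  fingers=1,
)

```text
clock: 1.1
tool_pos: [0.416, 0.1118, 0.2387]
eef_rot: [-0.076, 0.997, -0.0, -0.0]
contact_force: [1.4, 0.9, 0.1]
opening: 0.998
finger_force: 0.0
```

Call:
step_arm(
  increments=[
    [[1.8,-4.33,0],[0,0,0]],
    [[1.8,-4.33,0],[0,0,0]],
    [[1.8,-4.33,0],[0,0,0]],
    [[1.8,-4.33,0],[0,0,0]],
    [[1.7,-4.33,0],[0,0,0]],
    [[1.7,-4.33,0],[0,0,0]],
    [[0,0,-3],[0,0,0]],
    [[0,0,0],[0,0,0]],
    [[0,0,0],[0,0,0]],
    [[0,0,0],[0,0,0]],
  ],
)

```text
clock: 2.1
tool_pos: [0.5221, -0.1444, 0.2097]
eef_rot: [-0.078, 0.997, 0.0, 0.0]
contact_force: [-0.8, -0.3, -0.1]
opening: 1.003
finger_force: 0.0
```

```bash
python3 - <<'E'
from h import *
p,d,c=snap('wrist','w1'); s=r.get_state(); print(s['tool_pos'],s['contact_force'],s['moment'])
p,W=cloud('w1'); X,Y,Z=W[...,0],W[...,1],W[...,2]
for z0 in (.1,.04):
    hm=(abs(X-.522)<.15)&(abs(Y+.148)<.05)&(Z>z0)&(Z<z0+(.025 if z0>.05 else .013))
    q=W[hm]
    if len(q): print(len(q),q.mean(0),cv2.minAreaRect((q[:,:2]*1000).astype('f4')))
E
```

```text
[ 0.52223218 -0.1444761   0.20986171] [-0.34293897 -0.50704184  0.83726691] [ 0.04590716 -0.01826669  0.04098376]
966 [ 0.51894086 -0.14759917  0.11244037] ((520.6221313476562, -147.062255859375), (25.844594955444336, 25.649349212646484), 9.62409496307373)
3080 [ 0.50556563 -0.14946431  0.04783089] ((521.025146484375, -147.6063995361328), (223.69651794433594, 46.45656967163086), 8.84714126586914)
```

View pics/w1.png

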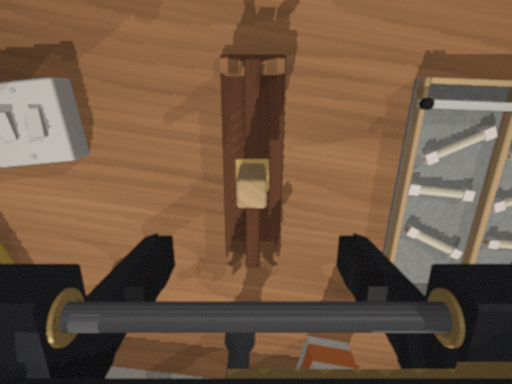

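The wrist view shows the handle at (252,185) and the rake square to the gripper, with a clear approach.

Call:
step_arm(
  increments=[
    [[-0.1,-0.32,-2],[0,0,0]],
    [[0,0,-2.5],[0,0,0]],
    [[0,0,-2.5],[0,0,0]],
    [[0,0,-2.5],[0,0,0]],
    [[0,0,-2.5],[0,0,0]],
    [[0,0,-1.5],[0,0,0]],
    [[0,0,-0.97],[0,0,0]],
    [[0,0,0],[0,0,0]],
    [[0,0,0],[0,0,0]],
    [[0,0,0],[0,0,0]],
  ],
)

```text
clock: 3.15
tool_pos: [0.5215, -0.1492, 0.0651]
eef_rot: [-0.076, 0.997, -0.0, 0.001]
contact_force: [0.3, -0.1, 0.4]
opening: 1.0
finger_force: 0.0
```

Call:
step_arm(
  increments=[
    [[0,0,0],[0,0,0]],
    [[0,0,0],[0,0,0]],
    [[0,0,0],[0,0,0]],
    [[0,0,0],[0,0,0]],
    [[0,0,0],[0,0,0]],
    [[0,0,0],[0,0,0]],
    [[0,0,0],[0,0,0]],
    [[0,0,0],[0,0,0]],
    [[0,0,0],[0,0,0]],
    [[0,0,0],[0,0,0]],
  ],
  fingers=0,
  grip_force=40,
)

```text
clock: 4.15
tool_pos: [0.5207, -0.149, 0.064]
eef_rot: [-0.076, 0.997, 0.0, -0.0]
contact_force: [-0.2, 0.6, 0.2]
opening: 0.294
finger_force: 40.0
```

Call:
step_arm(
  increments=[
    [[0,0,0.5],[0,0,0]],
    [[0,0,1],[0,0,0]],
    [[0,0,1.5],[0,0,0]],
    [[0,0,2],[0,0,0]],
    [[0,0,2],[0,0,0]],
    [[0,0,2],[0,0,0]],
    [[0,0,1],[0,0,0]],
    [[0,0,0],[0,0,0]],
    [[0,0,0],[0,0,0]],
    [[0,0,0],[0,0,0]],
  ],
)

```text
clock: 5.15
tool_pos: [0.52, -0.1491, 0.1632]
eef_rot: [-0.076, 0.997, 0.0, -0.001]
contact_force: [1.0, 0.1, -2.0]
opening: 0.292
finger_force: 40.0
```

```bash
python3 - <<'E'
from h import *
p,d,c=snap('wrist','w2'); s=r.get_state(); print(s['tool_pos'],s['contact_force'],s['moment'],s['opening'])
p,W=cloud('top0'); X,Y,Z=W[...,0],W[...,1],W[...,2]
for z0,z1,y0,y1 in ((.06,.12,.08,.22),(.06,.13,-.07,.05)):
    m=(X>.66)&(X<.85)&(Y>y0)&(Y<y1)&(Z>z0)&(Z<z1); q=W[m]; print(np.percentile(q,[2,50,98],axis=0))
E
```

```text
[ 0.52008664 -0.1490616   0.16311578] [ 0.38858924 -0.81437563 -2.24191293] [ 0.01488944  0.00945508 -0.05422411] 0.28992353123870446
[[0.74330449 0.15671962 0.06364687]
 [0.76287856 0.18065041 0.09481638]
 [0.79375061 0.20971282 0.10676866]]
[[ 0.76061404 -0.03206059  0.0660959 ]
 [ 0.78394465 -0.00305039  0.10863868]
 [ 0.8229375   0.02616903  0.11277262]]
```

Call:
step_arm(
  increments=[
    [[0.8,2.45,0],[0,0,-7.5]],
    [[0.8,2.45,0],[0,0,-7.5]],
    [[0.8,2.45,0],[0,0,-7.5]],
    [[0.8,2.45,0],[0,0,-7.5]],
    [[0.8,2.45,0],[0,0,-7.5]],
    [[0.8,2.45,0],[0,0,-7.5]],
    [[0.8,2.45,0],[0,0,-7.5]],
    [[0.8,2.45,0],[0,0,-7.5]],
    [[0.8,2.45,0],[0,0,-7.5]],
    [[0.8,2.45,0],[0,0,-7.5]],
  ],
)

```text
clock: 6.2
tool_pos: [0.6004, 0.0971, 0.163]
eef_rot: [0.549, 0.836, -0.001, -0.001]
contact_force: [0.5, -0.0, -2.5]
opening: 0.292
finger_force: 40.0
```

Call:
step_arm(
  increments=[
    [[0.8,2.45,0],[0,0,-7.5]],
    [[0.8,2.45,0],[0,0,-7.5]],
    [[0.6,0,0],[0,0,-2]],
    [[0,0,0],[0,0,0]],
    [[0,0,0],[0,0,0]],
    [[0,0,0],[0,0,0]],
    [[0,0,0],[0,0,0]],
    [[0,0,0],[0,0,0]],
    [[0,0,0],[0,0,0]],
    [[0,0,0],[0,0,0]],
  ],
)

```text
clock: 7.2
tool_pos: [0.6227, 0.1447, 0.1641]
eef_rot: [0.664, 0.747, 0.0, 0.0]
contact_force: [-0.1, -0.1, -1.6]
opening: 0.291
finger_force: 40.0
```

```bash
python3 - <<'E'
from h import *
s=r.get_state(); q=s['eef_rot'];print(s['tool_pos'],s['contact_force'],s['moment'],'yaw',np.degrees(np.arctan2(2*q[1]**2-1,2*q[0]*q[1])),q)
p,d,c=snap('top','t2'); p,W=cloud('t2'); print(r.get_state()['contact_force'],r.get_state()['moment'])
p,d,c=snap('wrist','w3')
E
```

```text
[0.62274836 0.14471949 0.16412356] [-0.13902554 -0.07904586 -1.56844248] [-0.1240383   0.08537806 -0.02049429] yaw 6.734117801852207 [6.64356030e-01 7.47416255e-01 8.60507604e-05 7.57286313e-06]
[-0.07451447  0.36635372 -2.27827101] [-0.06441154  0.02418362 -0.04544555]
```

View pics/w3.png

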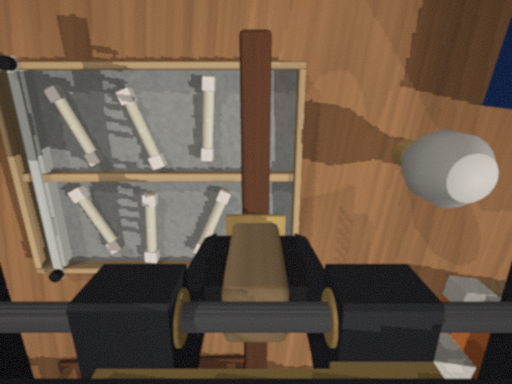

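The wrist view shows the rake bar at (256,130) parallel to the tray's end wall and clear of the lamps, and the bulb at (450,170) is clear. I'll refine the tray and stop from this closer image, then lower.

```bash
python3 - <<'E'
from h import *
p,W=cloud('w3'); X,Y,Z=W[...,0],W[...,1],W[...,2]
v,u=np.mgrid[:384,:512]
tb=(v>300)&(v<305)
print('floor z',np.nanmedian(Z[100:110,40:45]),np.nanmedian(Z[80:160,175:195]), 'table',np.nanmedian(Z[20:50,320:420]))
a=np.radians(6.73);ex=np.array([np.cos(a),np.sin(a)]);ey=np.array([-ex[1],ex[0]])
c=np.array([.526,.1335]);dx=(W[...,:2]-c)@ex*1e3;dy=(W[...,:2]-c)@ey*1e3
sat=cv2.cvtColor(p,cv2.COLOR_RGB2HSV)[...,1]
# rib (rows 170-188, cols 50-230); side wall top rows 55-75 ; far wall cols 285-310
f=lambda m:(m.sum(),np.round(np.percentile(dx[m],[2,50,98]),1),np.round(np.percentile(dy[m],[2,50,98]),1),np.round(np.nanmedian(Z[m])*1e3,1))
w=(Z>.013)&(Z<.032)
print('rib',f(w&(v>168)&(v<190)&(u>60)&(u<235)&(sat>60)))
m=w&(v>168)&(v<190)&(u>60)&(u<235)&(sat>60); print(' slope',np.degrees(np.polyfit(dx[m],dy[m],1)[0]))
print('sidewall',f(w&(v>52)&(v<78)&(u>40)&(u<235)&(sat>60)))
print('farwall',f(w&(v>80)&(v<170)&(u>285)&(u<315)&(sat>60)))
print('nearwall',f(w&(v>80)&(v<250)&(u<45)&(sat>60)&(dx<-125)))
m=(Z>.018)&(Z<.036)&(sat<60)&(dx<-95)&(dx>-132)&(abs(dy)<95); print('stop',f(m),' slope',np.degrees(np.polyfit(dy[m],dx[m],1)[0]))
E
```

```text
floor z 0.005544257430495239 0.005528804218855168 table -0.0003851932375052746
rib (np.int64(1564), array([-92.9,  -9.3,  72.3]), array([-2.1,  2.4,  5.9]), np.float64(19.3))
 slope 0.1190611668881198
sidewall (np.int64(1542), array([-88. ,  -7. ,  74.5]), array([101.5, 104.2, 106.9]), np.float64(23.4))
farwall (np.int64(690), array([134.6, 136.9, 140.5]), array([12.4, 54.1, 90.5]), np.float64(23.1))
nearwall (np.int64(2128), array([-140.4, -135.5, -130.5]), array([-73.8,   6.2,  83.7]), np.float64(20.7))
stop (np.int64(2634), array([-118.9, -113.1, -110.2]), array([-89.5,  15.8,  91.9]), np.float64(26.0))  slope -0.06677356198524093
```

Call:
step_arm(
  increments=[
    [[0,0,-1],[0,0,0]],
    [[0,0,-1.5],[0,0,0]],
    [[0,0,-1.5],[0,0,0]],
    [[0,0,-1.5],[0,0,0]],
    [[0,0,-1.5],[0,0,0]],
    [[0,0,-1],[0,0,0]],
    [[0,0,-0.8],[0,0,0]],
    [[0,0,-0.6],[0,0,0]],
    [[0,0,-0.2],[0,0,0]],
    [[0,0,0],[0,0,0]],
  ],
)

```text
clock: 8.3
tool_pos: [0.6229, 0.1449, 0.0681]
eef_rot: [0.664, 0.747, 0.0, 0.0]
contact_force: [-0.1, 0.4, -1.2]
opening: 0.29
finger_force: 40.0
```

```bash
cat > st.py <<'E'
from h import *
F=[];M=[];P=[]
import sys
for i in range(int(sys.argv[1]) if len(sys.argv)>1 else 1):
    if i: r.snapshot('top')
    s=r.get_state();F.append(s['contact_force']);M.append(s['moment']);P.append(s['tool_pos'])
q=s['eef_rot'];a=np.radians(6.73);ex=np.array([np.cos(a),np.sin(a)])
P=np.mean(P,0);F=np.mean(F,0);M=np.mean(M,0);d=(P[:2]-[.526,.1335])
print('t',s['clock'],'pos',P.round(4),'tray xy mm',(d@ex*1e3).round(1),(d@[-ex[1],ex[0]]*1e3).round(1),'yaw',np.degrees(np.arctan2(2*q[1]**2-1,2*q[0]*q[1])).round(2),'F',F.round(2),'Fx',(F[:2]@ex).round(2),'M',M.round(3))
E
python3 st.py 4
```

```text
t 8.45 pos [0.6231 0.1449 0.0684] tray xy mm 97.7 -0.0 yaw 6.74 F [ 0.18  0.42 -1.61] Fx 0.23 M [-0.051  0.053 -0.009]
```

Call:
step_arm(
  increments=[
    [[-0.015,0.13,-0.2],[0,0,0]],
    [[0,0,-0.3],[0,0,0]],
    [[0,0,-0.2],[0,0,0]],
    [[-0.298,-0.035,0],[0,0,0]],
    [[-0.497,-0.059,0],[0,0,0]],
    [[-0.497,-0.059,0],[0,0,0]],
    [[-0.497,-0.059,0],[0,0,0]],
    [[-0.497,-0.059,0],[0,0,0]],
    [[-0.497,-0.059,0],[0,0,0]],
    [[-0.497,-0.059,0],[0,0,0]],
  ],
)

```text
clock: 9.45
tool_pos: [0.5894, 0.1423, 0.0611]
eef_rot: [0.664, 0.747, 0.0, 0.0]
contact_force: [0.6, 0.0, -2.3]
opening: 0.29
finger_force: 40.0
```

Call:
step_arm(
  increments=[
    [[-0.497,-0.059,0],[0,0,0]],
    [[-0.497,-0.059,0],[0,0,0]],
    [[-0.497,-0.059,0],[0,0,0]],
    [[-0.497,-0.059,0],[0,0,0]],
    [[-0.497,-0.059,0],[0,0,0]],
    [[-0.497,-0.059,0],[0,0,0]],
    [[-0.497,-0.059,0],[0,0,0]],
    [[-0.497,-0.059,0],[0,0,0]],
    [[-0.497,-0.059,0],[0,0,0]],
    [[-0.497,-0.059,0],[0,0,0]],
  ],
)

```text
clock: 10.45
tool_pos: [0.5398, 0.1363, 0.0611]
eef_rot: [0.664, 0.747, 0.0, 0.0]
contact_force: [0.8, -0.3, -1.7]
opening: 0.292
finger_force: 40.0
```

```bash
python3 st.py 4
```

```text
t 10.6 pos [0.5392 0.1363 0.061 ] tray xy mm 13.4 1.2 yaw 6.74 F [ 0.01 -0.3  -1.84] Fx -0.02 M [-0.046  0.017 -0.009]
```

Call:
step_arm(
  increments=[
    [[-0.497,-0.059,0],[0,0,0]],
    [[-0.497,-0.059,0],[0,0,0]],
    [[-0.497,-0.059,0],[0,0,0]],
    [[-0.497,-0.059,0],[0,0,0]],
    [[-0.497,-0.059,0],[0,0,0]],
    [[-0.497,-0.059,0],[0,0,0]],
    [[-0.497,-0.059,0],[0,0,0]],
    [[-0.497,-0.059,0],[0,0,0]],
    [[-0.497,-0.059,0],[0,0,0]],
    [[-0.497,-0.059,0],[0,0,0]],
  ],
)

```text
clock: 11.6
tool_pos: [0.4901, 0.1304, 0.0611]
eef_rot: [0.664, 0.747, 0.0, 0.0]
contact_force: [0.1, 0.9, -1.8]
opening: 0.289
finger_force: 40.0
```

```bash
python3 st.py 3; python3 -c "
from h import *
snap('wrist','w4')"
```

```text
t 11.7 pos [0.4894 0.1303 0.061 ] tray xy mm -36.7 1.1 yaw 6.75 F [-0.13  0.96 -1.61] Fx -0.02 M [-0.033 -0.072  0.02 ]
```

View pics/w4.png

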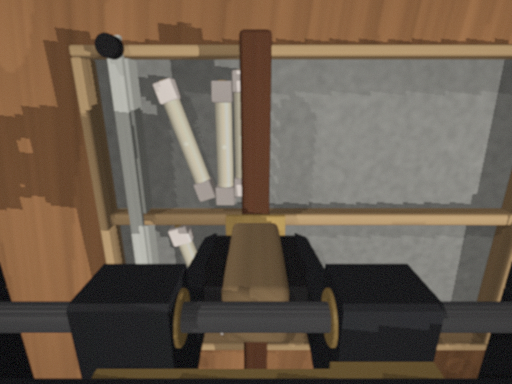

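The left lane's lamps are lining up at x 165–245 in the image; the other lane is behind the gripper. I carry on, slower.

Call:
step_arm(
  increments=[
    [[-0.248,-0.029,0],[0,0,0]],
    [[-0.248,-0.029,0],[0,0,0]],
    [[-0.248,-0.029,0],[0,0,0]],
    [[-0.248,-0.029,0],[0,0,0]],
    [[-0.248,-0.029,0],[0,0,0]],
    [[-0.248,-0.029,0],[0,0,0]],
    [[-0.248,-0.029,0],[0,0,0]],
    [[-0.248,-0.029,0],[0,0,0]],
    [[-0.15,-0.018,0],[0,0,0]],
    [[-0.15,-0.018,0],[0,0,0]],
  ],
)

```text
clock: 12.75
tool_pos: [0.4675, 0.1278, 0.0611]
eef_rot: [0.664, 0.747, 0.0, 0.0]
contact_force: [1.1, 0.7, -1.9]
opening: 0.299
finger_force: 40.0
```

```bash
python3 st.py 6
```

```text
t 13.0 pos [0.4673 0.1278 0.061 ] tray xy mm -59.0 1.2 yaw 6.74 F [ 0.26  0.38 -1.92] Fx 0.3 M [-0.063  0.029  0.003]
```

Call:
step_arm(
  increments=[
    [[-0.1,-0.012,0],[0,0,0]],
    [[-0.1,-0.012,0],[0,0,0]],
    [[-0.1,-0.012,0],[0,0,0]],
    [[-0.1,-0.012,0],[0,0,0]],
    [[-0.1,-0.012,0],[0,0,0]],
    [[-0.1,-0.012,0],[0,0,0]],
    [[-0.05,-0.006,0],[0,0,0]],
    [[-0.05,-0.006,0],[0,0,0]],
    [[0,0,0],[0,0,0]],
    [[0,0,0],[0,0,0]],
  ],
)

```text
clock: 14.0
tool_pos: [0.4605, 0.127, 0.061]
eef_rot: [0.664, 0.747, -0.0, -0.0]
contact_force: [0.3, -0.2, -1.7]
opening: 0.294
finger_force: 40.0
```

```bash
python3 st.py 6
```

```text
t 14.25 pos [0.4605 0.1269 0.061 ] tray xy mm -65.8 1.2 yaw 6.74 F [ 0.37 -0.36 -2.03] Fx 0.33 M [-0.054 -0.033 -0.011]
```

Call:
step_arm(
  increments=[
    [[-0.05,-0.006,0],[0,0,0]],
    [[-0.05,-0.006,0],[0,0,0]],
    [[-0.05,-0.006,0],[0,0,0]],
    [[-0.05,-0.006,0],[0,0,0]],
    [[-0.05,-0.006,0],[0,0,0]],
    [[0,0,0],[0,0,0]],
    [[0,0,0],[0,0,0]],
    [[0,0,0],[0,0,0]],
    [[0,0,0],[0,0,0]],
    [[0,0,0],[0,0,0]],
  ],
)

```text
clock: 15.25
tool_pos: [0.4579, 0.1266, 0.061]
eef_rot: [0.664, 0.747, -0.0, -0.0]
contact_force: [0.6, 0.8, -2.7]
opening: 0.292
finger_force: 40.0
```

```bash
python3 st.py 6; python3 -c "
from h import *
snap('wrist','w5')"
```

```text
t 15.5 pos [0.458  0.1266 0.061 ] tray xy mm -68.4 1.1 yaw 6.74 F [ 0.11  0.39 -2.21] Fx 0.16 M [-0.045  0.018 -0.028]
```

View pics/w5.png

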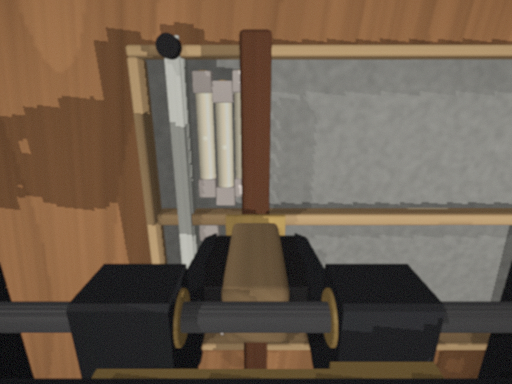

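The left lane is nearly closed up, with a small gap left at (192,130). I creep on with the force checked after each step.

Call:
step_arm(
  increments=[
    [[-0.03,-0.0035,0],[0,0,0]],
    [[-0.03,-0.0035,0],[0,0,0]],
    [[-0.03,-0.0035,0],[0,0,0]],
    [[-0.03,-0.0035,0],[0,0,0]],
    [[-0.03,-0.0035,0],[0,0,0]],
    [[0,0,0],[0,0,0]],
    [[0,0,0],[0,0,0]],
    [[0,0,0],[0,0,0]],
    [[0,0,0],[0,0,0]],
    [[0,0,0],[0,0,0]],
  ],
)

```text
clock: 16.55
tool_pos: [0.4565, 0.1265, 0.061]
eef_rot: [0.664, 0.747, 0.0, -0.0]
contact_force: [-0.7, -0.2, -1.3]
opening: 0.289
finger_force: 40.0
```

```bash
python3 st.py 6
```

```text
t 16.8 pos [0.4565 0.1265 0.061 ] tray xy mm -69.8 1.2 yaw 6.74 F [ 0.26 -0.27 -2.22] Fx 0.23 M [-0.065 -0.07   0.01 ]
```

Call:
step_arm(
  increments=[
    [[-0.02,-0.0024,0],[0,0,0]],
    [[-0.02,-0.0024,0],[0,0,0]],
    [[-0.02,-0.0024,0],[0,0,0]],
    [[-0.02,-0.0024,0],[0,0,0]],
    [[0,0,0],[0,0,0]],
    [[0,0,0],[0,0,0]],
    [[0,0,0],[0,0,0]],
    [[0,0,0],[0,0,0]],
    [[0,0,0],[0,0,0]],
    [[0,0,0],[0,0,0]],
  ],
)

```text
clock: 17.8
tool_pos: [0.4557, 0.1264, 0.061]
eef_rot: [0.664, 0.747, -0.0, -0.0]
contact_force: [0.2, 0.7, -2.5]
opening: 0.29
finger_force: 40.0
```

```bash
python3 st.py 6
```

```text
t 18.05 pos [0.4557 0.1264 0.061 ] tray xy mm -70.6 1.2 yaw 6.74 F [ 0.25  0.47 -2.21] Fx 0.3 M [-0.04  -0.055 -0.001]
```

Call:
step_arm(
  increments=[
    [[-0.02,-0.0024,0],[0,0,0]],
    [[-0.02,-0.0024,0],[0,0,0]],
    [[-0.02,-0.0024,0],[0,0,0]],
    [[-0.02,-0.0024,0],[0,0,0]],
    [[0,0,0],[0,0,0]],
    [[0,0,0],[0,0,0]],
    [[0,0,0],[0,0,0]],
    [[0,0,0],[0,0,0]],
    [[0,0,0],[0,0,0]],
    [[0,0,0],[0,0,0]],
  ],
)

```text
clock: 19.05
tool_pos: [0.455, 0.1263, 0.061]
eef_rot: [0.664, 0.747, 0.0, 0.0]
contact_force: [0.2, 1.0, -1.6]
opening: 0.289
finger_force: 40.0
```

```bash
python3 st.py 6
```

```text
t 19.3 pos [0.455  0.1263 0.061 ] tray xy mm -71.4 1.2 yaw 6.74 F [ 0.69  0.62 -1.9 ] Fx 0.76 M [-0.041 -0.106  0.016]
```

Call:
step_arm(
  increments=[
    [[-0.02,-0.0024,0],[0,0,0]],
    [[-0.02,-0.0024,0],[0,0,0]],
    [[-0.02,-0.0024,0],[0,0,0]],
    [[0,0,0],[0,0,0]],
    [[0,0,0],[0,0,0]],
    [[0,0,0],[0,0,0]],
    [[0,0,0],[0,0,0]],
    [[0,0,0],[0,0,0]],
    [[0,0,0],[0,0,0]],
    [[0,0,0],[0,0,0]],
  ],
)

```text
clock: 20.3
tool_pos: [0.4546, 0.1263, 0.0611]
eef_rot: [0.664, 0.747, 0.0, 0.0]
contact_force: [2.2, 1.2, -2.3]
opening: 0.291
finger_force: 40.0
```

```bash
python3 st.py 6
```

```text
t 20.55 pos [0.4546 0.1263 0.0611] tray xy mm -71.7 1.2 yaw 6.74 F [ 2.27  0.85 -2.11] Fx 2.36 M [ 0.054 -0.573  0.105]
```

Contact is about 2.4 N, and the moment puts it all on the right lane, at y ≈ -50 mm. That row is deeper, so I yaw the rake about the right row to bring in the left one.

Call:
step_arm(
  increments=[
    [[-0.015,-0.002,0],[0,0,0.17]],
    [[-0.015,-0.002,0],[0,0,0.17]],
    [[-0.015,-0.002,0],[0,0,0.16]],
    [[0,0,0],[0,0,0]],
    [[0,0,0],[0,0,0]],
    [[0,0,0],[0,0,0]],
    [[0,0,0],[0,0,0]],
    [[0,0,0],[0,0,0]],
    [[0,0,0],[0,0,0]],
    [[0,0,0],[0,0,0]],
  ],
)

```text
clock: 21.55
tool_pos: [0.4541, 0.1262, 0.0611]
eef_rot: [0.661, 0.75, 0.0, 0.0]
contact_force: [4.0, 1.0, -2.5]
opening: 0.293
finger_force: 40.0
```

```bash
python3 st.py 6; python3 -c "
from h import *
snap('wrist','w6');snap('scene','s6')
a=cv2.imread('pics/w6.png')[30:260,130:330];b=cv2.imread('pics/s6.png')[160:310,200:360]
a=cv2.resize(a,(430,495),interpolation=cv2.INTER_CUBIC);b=cv2.resize(b,(360,338),interpolation=cv2.INTER_CUBIC);b=cv2.copyMakeBorder(b,0,157,0,0,0)
cv2.imwrite('pics/c6.png',np.hstack([a,b]))"
```

```text
t 21.8 pos [0.4542 0.1263 0.0611] tray xy mm -72.2 1.2 yaw 7.24 F [ 4.06  1.52 -2.13] Fx 4.21 M [ 0.306 -0.956  0.061]
```

View pics/c6.png

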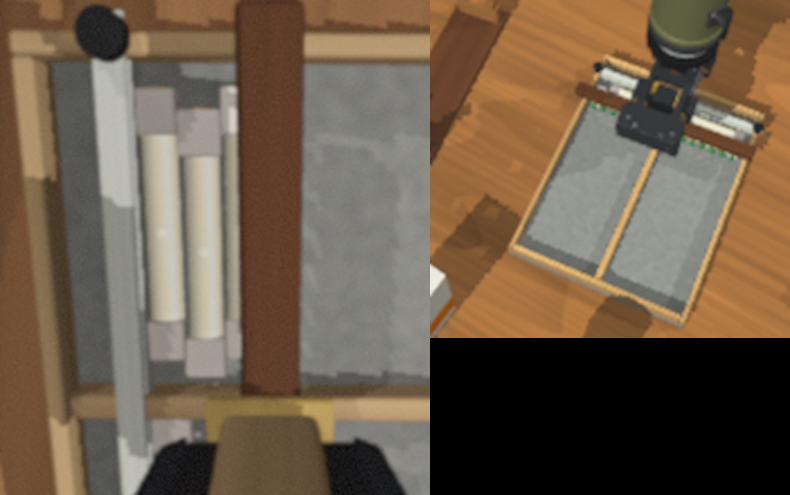

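Both rows now bear, about 2.6 N on the right and 1.4 N on the left, 4.1 N in total. In the image the left row lies parallel to the bar. I even out the balance slightly and hold.

Call:
step_arm(
  increments=[
    [[0,0,0],[0,0,0.1]],
    [[0,0,0],[0,0,0]],
    [[0,0,0],[0,0,0]],
    [[0,0,0],[0,0,0]],
    [[0,0,0],[0,0,0]],
    [[0,0,0],[0,0,0]],
    [[0,0,0],[0,0,0]],
    [[0,0,0],[0,0,0]],
    [[0,0,0],[0,0,0]],
    [[0,0,0],[0,0,0]],
  ],
)

```text
clock: 22.9
tool_pos: [0.4541, 0.1262, 0.0611]
eef_rot: [0.66, 0.751, 0.0, 0.0]
contact_force: [3.8, 1.4, -1.7]
opening: 0.293
finger_force: 40.0
```

```bash
python3 st.py 8
```

```text
t 23.25 pos [0.4541 0.1262 0.0611] tray xy mm -72.2 1.2 yaw 7.34 F [ 4.64  1.75 -1.91] Fx 4.82 M [ 0.412 -1.179 -0.014]
```

Balanced (moment ≈ 0) at about 4.5 N and held for over a second. I back off square to the bar, then lift.

Call:
step_arm(
  increments=[
    [[0.03,0.0035,0],[0,0,0]],
    [[0.05,0.006,0],[0,0,0]],
    [[0.1,0.012,0],[0,0,0]],
    [[0.2,0.024,0],[0,0,0]],
    [[0.4,0.047,0],[0,0,0]],
    [[0.5,0.059,0],[0,0,-0.6]],
    [[0.5,0.059,0],[0,0,0]],
    [[0.3,0.035,0],[0,0,0]],
    [[0,0,0.3],[0,0,0]],
    [[0,0,0.5],[0,0,0]],
  ],
)

```text
clock: 24.25
tool_pos: [0.4743, 0.1285, 0.0691]
eef_rot: [0.664, 0.747, -0.0, -0.0]
contact_force: [0.3, -0.8, -2.1]
opening: 0.293
finger_force: 40.0
```

Call:
step_arm(
  increments=[
    [[0,0,1],[0,0,0]],
    [[0,0,1.5],[0,0,0]],
    [[0,0,2],[0,0,0]],
    [[0,0,2],[0,0,0]],
    [[0,0,2],[0,0,0]],
    [[0,0,1],[0,0,0]],
    [[0,0,0],[0,0,0]],
    [[0,0,0],[0,0,0]],
    [[0,0,0],[0,0,0]],
    [[0,0,0],[0,0,0]],
  ],
)

```text
clock: 25.25
tool_pos: [0.4742, 0.1284, 0.1632]
eef_rot: [0.664, 0.747, -0.001, -0.0]
contact_force: [0.7, -0.2, -2.3]
opening: 0.291
finger_force: 40.0
```

```bash
python3 st.py 3; python3 -c "
from h import *
snap('wrist','w7');snap('scene','s7');snap('top','t7')
b=cv2.imread('pics/w7.png');c=cv2.imread('pics/s7.png')[170:270,240:360]
c=cv2.resize(c,(288,240),interpolation=cv2.INTER_CUBIC);c=cv2.copyMakeBorder(c,0,144,0,0,0)
cv2.imwrite('pics/c7.png',np.hstack([b,c]))"
```

```text
t 25.35 pos [0.4743 0.1284 0.1633] tray xy mm -52.0 1.0 yaw 6.74 F [ 0.69  0.02 -2.13] Fx 0.69 M [-0.043  0.049 -0.005]
```

View pics/c7.png

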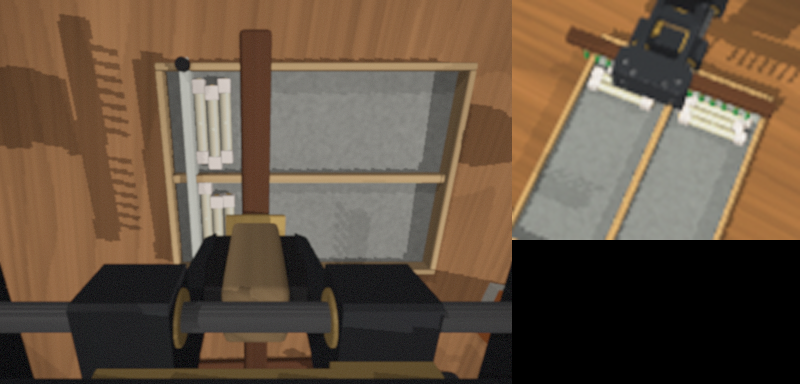

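Both rows lie three abreast against the bar: left at (212,120), right at (215,225). Now I take the rake back to the rest.

Call:
step_arm(
  increments=[
    [[0.36,-2.15,0],[0,0,7.1]],
    [[0.36,-2.15,0],[0,0,7.1]],
    [[0.36,-2.15,0],[0,0,7.1]],
    [[0.36,-2.15,0],[0,0,7.1]],
    [[0.36,-2.15,0],[0,0,7.1]],
    [[0.36,-2.15,0],[0,0,7.1]],
    [[0.36,-2.15,0],[0,0,7.1]],
    [[0.36,-2.15,0],[0,0,7.1]],
    [[0.36,-2.15,0],[0,0,7.1]],
    [[0.36,-2.15,0],[0,0,7.1]],
  ],
)

```text
clock: 26.5
tool_pos: [0.5107, -0.0875, 0.1639]
eef_rot: [0.104, 0.995, -0.0, -0.0]
contact_force: [-0.2, 0.7, -1.1]
opening: 0.292
finger_force: 40.0
```

Call:
step_arm(
  increments=[
    [[0.36,-2.15,0],[0,0,7.1]],
    [[0.36,-2.15,0],[0,0,7.1]],
    [[0.3,-1.94,0],[0,0,6.8]],
    [[0,0,0],[0,0,0]],
    [[0,0,0],[0,0,0]],
    [[0,0,0],[0,0,0]],
    [[0,0,0],[0,0,0]],
    [[0,0,0],[0,0,0]],
    [[0,0,0],[0,0,0]],
    [[0,0,0],[0,0,0]],
  ],
)

```text
clock: 27.5
tool_pos: [0.5209, -0.1485, 0.1641]
eef_rot: [-0.076, 0.997, 0.0, 0.0]
contact_force: [-0.1, -0.3, -1.8]
opening: 0.29
finger_force: 40.0
```

```bash
python3 st.py 3
```

```text
t 27.6 pos [ 0.5209 -0.1486  0.1641] tray xy mm -38.1 -279.6 yaw 98.74 F [ 0.51  0.05 -1.76] Fx 0.51 M [0.034 0.005 0.016]
```

Call:
step_arm(
  increments=[
    [[-0.04,-0.05,-1],[0,0,0]],
    [[0,0,-2],[0,0,0]],
    [[0,0,-2],[0,0,0]],
    [[0,0,-1.5],[0,0,0]],
    [[0,0,-1],[0,0,0]],
    [[0,0,-1],[0,0,0]],
    [[0,0,-0.7],[0,0,0]],
    [[0,0,-0.5],[0,0,0]],
    [[0,0,-0.2],[0,0,0]],
    [[0,0,0],[0,0,0]],
  ],
)

```text
clock: 28.6
tool_pos: [0.5206, -0.1493, 0.0651]
eef_rot: [-0.076, 0.997, 0.0, 0.0]
contact_force: [0.2, 0.3, -1.7]
opening: 0.288
finger_force: 40.0
```

```bash
python3 st.py 3
```

```text
t 28.7 pos [ 0.5207 -0.1493  0.0652] tray xy mm -38.4 -280.3 yaw 98.74 F [ 0.32  0.16 -1.47] Fx 0.34 M [0.059 0.008 0.021]
```

Call:
step_arm(
  increments=[
    [[0,0,-0.05],[0,0,0]],
    [[0,0,-0.05],[0,0,0]],
    [[0,0,-0.03],[0,0,0]],
    [[0,0,0],[0,0,0]],
    [[0,0,0],[0,0,0]],
    [[0,0,0],[0,0,0]],
    [[0,0,0],[0,0,0]],
    [[0,0,0],[0,0,0]],
    [[0,0,0],[0,0,0]],
    [[0,0,0],[0,0,0]],
  ],
)

```text
clock: 29.7
tool_pos: [0.5207, -0.1493, 0.064]
eef_rot: [-0.076, 0.997, -0.0, 0.0]
contact_force: [-1.1, 0.2, 5.0]
opening: 0.292
finger_force: 40.0
```

```bash
python3 st.py 3
```

```text
t 29.8 pos [ 0.5206 -0.1493  0.064 ] tray xy mm -38.5 -280.3 yaw 98.74 F [-0.92  0.03  5.26] Fx -0.91 M [0.033 0.259 0.007]
```

Call:
step_arm(
  increments=[
    [[0,0,0],[0,0,0]],
    [[0,0,0],[0,0,0]],
    [[0,0,0],[0,0,0]],
    [[0,0,0],[0,0,0]],
    [[0,0,0],[0,0,0]],
    [[0,0,0],[0,0,0]],
    [[0,0,0],[0,0,0]],
    [[0,0,0],[0,0,0]],
    [[0,0,0],[0,0,0]],
    [[0,0,0],[0,0,0]],
  ],
  fingers=1,
)

```text
clock: 30.8
tool_pos: [0.5205, -0.1493, 0.0638]
eef_rot: [-0.076, 0.997, 0.0, -0.0]
contact_force: [-0.5, 0.4, 0.3]
opening: 0.999
finger_force: 0.0
```

Call:
step_arm(
  increments=[
    [[0,0,1],[0,0,0]],
    [[0,0,2],[0,0,0]],
    [[0,0,3],[0,0,0]],
    [[0,0,3],[0,0,0]],
    [[0,0,3],[0,0,0]],
    [[0,0,3],[0,0,0]],
    [[0,0,2],[0,0,0]],
    [[0,0,1],[0,0,0]],
    [[0,0,0],[0,0,0]],
    [[0,0,0],[0,0,0]],
  ],
)

```text
clock: 31.8
tool_pos: [0.5199, -0.1494, 0.2431]
eef_rot: [-0.076, 0.997, 0.0, -0.001]
contact_force: [0.0, 0.9, -1.0]
opening: 1.003
finger_force: 0.0
```

```bash
python3 st.py; python3 -c "
from h import *
snap('wrist','w9')
p,W=cloud('w9');X,Y,Z=W[...,0],W[...,1],W[...,2]
m=(abs(X-.522)<.05)&(abs(Y+.148)<.05)&(Z>.1)&(Z<.125);q=W[m];print(q.mean(0),cv2.minAreaRect((q[:,:2]*1000).astype('f4')))
m=(abs(X-.522)<.15)&(abs(Y+.148)<.05)&(Z>.04)&(Z<.053);q=W[m];print(q.mean(0))
b=cv2.imread('pics/w9.png');snap('top','t9');c=cv2.imread('pics/t9.png')[135:265,160:270]
c=cv2.resize(c,(288,340),interpolation=cv2.INTER_CUBIC);c=cv2.copyMakeBorder(c,0,44,0,0,0)
cv2.imwrite('pics/c9.png',np.hstack([b,c]))"
```

```text
t 31.8 pos [ 0.5199 -0.1494  0.2431] tray xy mm -39.2 -280.2 yaw 98.74 F [ 0.05  0.86 -1.  ] Fx 0.15 M [ 0.075 -0.006  0.047]
[ 0.51939724 -0.14900532  0.11248604] ((521.1068725585938, -148.56192016601562), (26.653762817382812, 25.91090965270996), 8.762934684753418)
[ 0.50784882 -0.15041597  0.04785616]
```

View pics/c9.png

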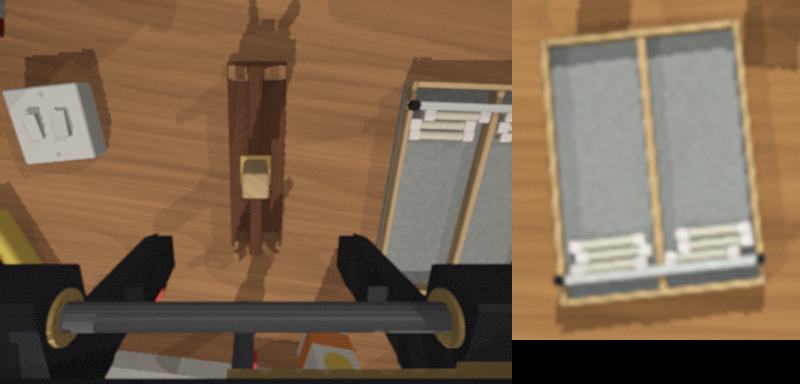

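The rake is home in the rest at (256,175), with its handle at the original height. Both rows lie snug at the bar, at (610,250) and (712,243) in the right-hand crop. I'm handing in.

```bash
python3 -c "
from plant import r
print(r.finish_job())"
```

```text
the job is handed in; nothing more can be done
None
```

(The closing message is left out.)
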